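# Shut the drip-irrigation valve with its square key

## Robot

A 6-joint arm with a two-finger parallel gripper is mounted at the origin on the work surface. World frame = base frame: x ahead of the robot, y to its left, z up, the work surface at z = 0. Lengths are in m, angles in rad, forces in N, time in s.
With the tool pointing down it reaches from about 0.4 to 0.925 m from the base axis. Payload 12.5 kg.
Tool frame: the origin (TCP) lies at the very end of the fingers, on their centre line; the grasp point (between the pads) lies 19 mm behind it; z points along the fingers, y is the direction in which the jaws open and shut (so a half turn about z gives the same grasp; the last joint's range is limited). The gripper opens to 95 mm and grips with 3 to 60 N. Pads are 20 mm wide; open, the fingers measure 119 mm over their backs; the gripper's body (75 mm by 180 mm) begins 59 mm behind the grasp point.
Start: joints at [-0.106, 0.491, 1.559, -0, 1.092, -0.106], TCP at [0.625, 0, 0.215] pointing down, gripper open.
Joint ranges: [-3.1, 3.1], [-0.84, 2.19], [0.05, 2.79], [-1.13, 4.28], [0.06, 2.93], [-2.69, 2.69]. Speed limits (rad/s): [2.22, 2.22, 2.79, 3.14, 3.14, 3.14].

## Interface

Orientations are given as a unit quaternion [x, y, z, w].
In Python, from bench import get_obs, optics, arm gives the robot as it stands.
- The arm moves only by the tool servo_tool, never from a script. Its argument "plan" is a list of rows, each a list of 7 numbers: the gripper's target within -1 to 1 (fully open at 1, half-way at 0, shut at -1), then the shift along the tool's x, y, z in mm, then the turn, a rotation vector about the tool's x, y, z in degrees. In form: [[fingers, tx, ty, tz, ax, ay, az], ...]. A call has exactly 5 rows; each row is the pose to reach, as a shift and turn from the pose measured when the call began, along the tool's axes at that moment; what a row does not reach only later rows make up. A row lasts 1/8 s, in which the tool goes at most 62.5 mm and 10.7 degrees, less where a joint would pass 70% of its speed; a pose out of reach is approached as far as the arm can. A call with a gripper value outside its range is refused whole. The fingers move at their own pace and stop on an object; "force" is the grip in N (left out, the last holds). Time passes only in rows, so rows that repeat a pose let the fingers close, or fill a call up. It gives the time, the measured TCP pose, the force and the opening at its end, in the units of the state.
- get_obs(): the state, without advancing time (a new reading comes with each control period).
- optics.get_image(name): name is "scene" or "side" or "wrist"; returns a dict with "color" (420x560x3 uint8, red, green, blue), "camera_matrix" (3x3 intrinsics, pixels), "distortion" ([k1, k2, p1, p2, k3] as OpenCV has them; the pictures are not rectified), "position" and "orientation" of the camera in the world; the wrist camera has in their place "tool_from_camera" (4x4, takes a point from camera to tool coordinates, whose origin is the TCP and whose axes are the flange's). Camera axes: x right, y down, z forward; pixel columns grow to the right and rows downward; lengths in m; the calibration is good to about 2 mm. A picture is of the moment at which its call begins: read the wrist's pose just before it. There is no depth.
- arm.sign_off(): hands the job in, once; it reports no verdict.
The state is a dict: "clock": time; "qpos": joint angles; "dq": joint speeds; "effort": joint torques, N m; "ee_pos": TCP position; "tcp_rot": TCP orientation; "contact_force": force on the tool from outside, world axes, zero at the start; "wrist_torque": the same for the moment, N m; "width": opening from 0.0 (shut) to 1.0 (fully open).
Only numpy, scipy, OpenCV 4.12 (cv2) and the standard library are available. Lean on these libraries where they do the work, as an engineer would, in place of code of your own. Each camera call takes 0.05 s, during which the arm holds its last target.

## Task

Shut the drip-irrigation valve on the potting bench: pick up the T-handled key, push it down onto the valve's square spindle until the spring ball clicks in and the key is fully home, then turn it clockwise until it meets the stop. Leave the key upright on the spindle. The plastic valve is fragile, so feel your way on and press gently: a push of 10 to 20 N is enough.

Things in the scene. Friction and masses are not known exactly. Their poses are not given: they have to be found in the camera images.
- key: T-handled valve key of dark steel, 76 mm tall, about 0.3 kg, standing upright on the bench on its open socket mouth. Origin: centre of the mouth (its underside); z up along the key, x along the T bar. The lowest 34 mm are the socket block, 32 mm square with sides along x and y; above it a round neck 12 mm thick up to the bar.
- key_bar (a point): Centre of the key's T bar, 67 mm above the mouth; axes as the key's. The bar is 80 mm long (x), 14 mm wide (y) and 18 mm high (z).
- key_socket (a point): Centre of the ceiling of the key's socket, 24 mm above its mouth. The socket is 17 mm square, sides along the key's x and y, open downwards, so it fits in any of four quarter turns. A lead-in 6 mm deep widens it to 25 mm at the mouth; each wall has a dimple 13 mm above the mouth.
- valve: Grey plastic valve and black pipe on a wooden board 210 x 75 mm, fixed to the bench. Origin: underside of the board, below the spindle; x along board and pipe, z up. The spindle starts turned counter-clockwise (from above) from its closed stop by 0.35 to 1.2 rad (its open stop is at 1.25), not measured: feel or see it. At the stop its square's sides are parallel to the valve's x and y.
- drive_top (a point): Centre of the top face of the steel spindle, 92 mm above the bench; axes of the valve, not of the turning square. The spindle is 16 mm square, 26 mm tall, with a spring ball on one side 13 mm below the top. It turns stiffly (0.17 N m). A key out of line by more than about 0.07 rad rests on it after 1 to 6 mm; in line it drops on freely for about 10 mm.
- collar_top (a point): Centre of the top of the round brass collar at the spindle's foot, 66 mm above the bench, 40 mm across. From about 10 mm down the ball resists the key, needing 6 to 20 N, until it clicks in. Home is 24 mm down, the socket's ceiling on the spindle's top: the key's mouth then stands 2 mm above this collar and goes no further.
- outlet_cap (a point): Top of a capped round outlet on the pipe, 34 mm thick and 71 mm tall, 75 mm from the spindle to the valve's -x. Not used in this job. The whole valve is fragile: it cracks when all the contact forces on it, the ball's sideways squeeze included, add up to 40 N before the key is home, or 150 N while it is turned with the key home; a plain downward push of up to 20 N is safe.
There are look-alikes about, which are no part of the job. Of the things shaped like the key, the steel one is meant. What is shaped like the valve but pink is not meant.

How it is judged:
By the outcome, as a careful person would: the job done as asked, in the order asked, and still so for the second after the job is handed in, with the robot touching nothing.
It also fails if it takes over 70 s, if anything falls off the work surface, if the arm or the gripper's body presses on something with over 40 N, if the wrist force passes 120 N, or if a joint passes its speed limit or range.

## Working session

There is one attempt and no reset: what is moved stays moved. The work goes in short steps, Python scripts to look and compute and a tool call to move; the robot and the scene stay as the last step left them, time stands still between calls to the robot, and variables do not carry over. Pictures are saved under pics/ and viewed, and the job is handed in when it is done.

Besides the shell and the picture viewer there is one more tool, called after "Emit:" by a JSON object that holds its "name" and its "arguments". servo_tool: Moves the arm, as the interface text tells. Its arguments: {"type":"object","properties":{"plan":{"type":"array","items":{"type":"array","items":{"type":"number"}}},"force":{"type":"number"}},"required":["plan"]}

```bash
mkdir -p pics; ls
python3 - <<'E'
from bench import get_obs, optics, arm
import cv2
o=get_obs();print(o)
for n in ["scene","side","wrist"]:
    i=optics.get_image(n);cv2.imwrite(f"pics/{n}0.png",i["color"][:,:,::-1])
    print(n,{k:v for k,v in i.items() if k!="color"})
E
```

```text
pics
{'clock': 0.0, 'qpos': array([-1.05615921e-01,  4.91549078e-01,  1.55947271e+00,  6.38001075e-06,
        1.09167252e+00, -1.05579762e-01]), 'dq': array([-0.0013972 ,  0.00106785,  0.00156222, -0.00121349,  0.00213961,
       -0.00063283]), 'effort': array([-9.52334158e-04, -6.12640929e+01, -2.58175153e+01,  6.92750537e-02,
        4.83079045e-02, -1.38641695e-05]), 'ee_pos': array([6.24751802e-01, 4.06318767e-05, 2.14060245e-01]), 'tcp_rot': array([ 7.07120499e-01,  7.07092849e-01, -3.44069288e-04, -4.30155659e-04]), 'contact_force': array([ 0.16211364, -0.1611111 , -0.07940352]), 'wrist_torque': array([ 0.06189867, -0.01698483, -0.01939878]), 'width': 1.0017734312151312}
scene {'camera_matrix': array([[480.30941494,   0.        , 281.98997977],
       [  0.        , 480.30941494, 210.05068095],
       [  0.        ,   0.        ,   1.        ]]), 'distortion': array([-0.16996315,  0.        ,  0.        ,  0.        ,  0.        ]), 'position': array([1.15955353, 0.24086528, 0.88606873]), 'orientation': array([ 0.54616028,  0.75057167, -0.30090163, -0.21865346])}
side {'camera
[... 312 characters left out ...]
 'orientation': array([ 0.84743672, -0.22201464,  0.12774812, -0.46501712])}
wrist {'camera_matrix': array([[357.59443466,   0.        , 281.78926733],
       [  0.        , 357.59443466, 211.84486071],
       [  0.        ,   0.        ,   1.        ]]), 'distortion': array([-0.0706173,  0.       ,  0.       ,  0.       ,  0.       ]), 'tool_from_camera': array([[ 1.11082993e-03, -9.64665590e-01, -2.63474980e-01,
         7.35411031e-02],
       [ 9.99999300e-01,  1.17879894e-03, -9.98866003e-05,
        -1.91228962e-04],
       [ 4.06941193e-04, -2.63474685e-01,  9.64666225e-01,
        -1.70904244e-01],
       [ 0.00000000e+00,  0.00000000e+00,  0.00000000e+00,
         1.00000000e+00]])}
```

View pics/scene0.png

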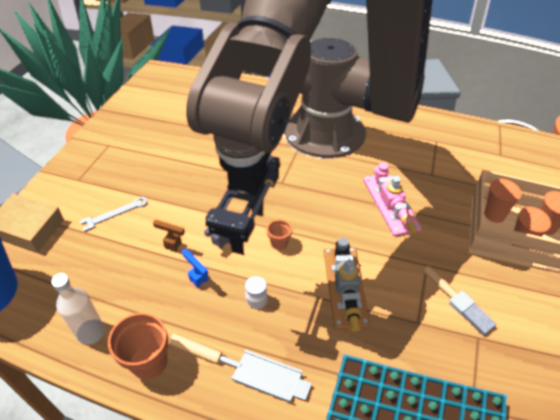

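View pics/side0.png

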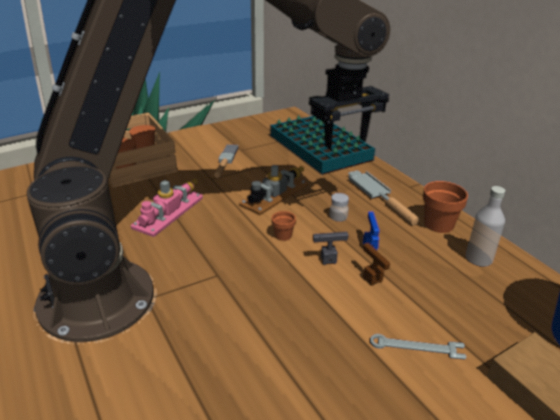

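View pics/wrist0.png

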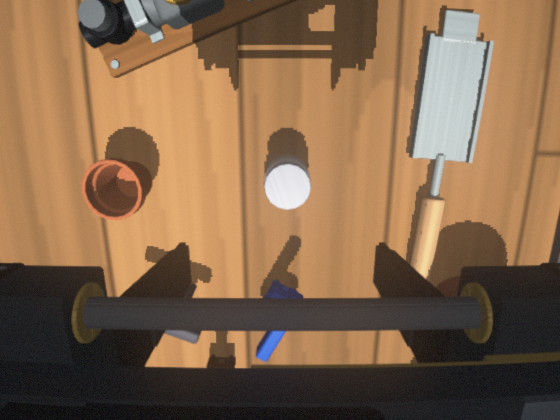

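Three things are shaped like the key in the side view: dark grey (330,245), rust brown (375,262) and blue (373,230). The dark grey one fits "dark steel". Two valves: pink (168,205) and grey on wood (275,188), and the grey one is meant. I'll confirm both in crops.

```bash
cat > h.py <<'E'
from bench import get_obs, optics, arm
import cv2, numpy as np
from scipy.spatial.transform import Rotation as R
def cam(n):
    o=get_obs(); i=optics.get_image(n)
    if n=="wrist":
        T=i["tool_from_camera"]; Rt=R.from_quat(o["tcp_rot"]).as_matrix()
        i["R"]=Rt@T[:3,:3]; i["p"]=Rt@T[:3,3]+o["ee_pos"]
    else:
        i["R"]=R.from_quat(i["orientation"]).as_matrix(); i["p"]=i["position"]
    return i
def ray(i,uv):
    u=cv2.undistortPoints(np.array(uv,float).reshape(-1,1,2),i["camera_matrix"],i["distortion"]).reshape(-1,2)
    return np.c_[u,np.ones(len(u))]@i["R"].T
def plane(i,uv,z):
    d=ray(i,uv); return i["p"]+d*((z-i["p"][2])/d[:,2])[:,None]
def proj(i,P):
    P=np.atleast_2d(P).astype(float); Rc=i["R"].T
    return cv2.projectPoints(P,cv2.Rodrigues(Rc)[0],-Rc@i["p"],i["camera_matrix"],i["distortion"])[0].reshape(-1,2)
def crop(i,x0,y0,x1,y1,f,name):
    c=cv2.resize(i["color"][y0:y1,x0:x1,::-1],None,fx=f,fy=f,interpolation=cv2.INTER_CUBIC); cv2.imwrite("pics/"+name,c)
E
python3 - <<'E'
from h import *
s=cam("side"); crop(s,290,190,410,290,6,"c1.png"); crop(s,230,155,330,225,7,"c2.png")
s=cam("scene"); crop(s,310,225,390,335,5,"c3.png")
print(get_obs()["clock"])
E
```

```text
0.25
```

View pics/c1.png

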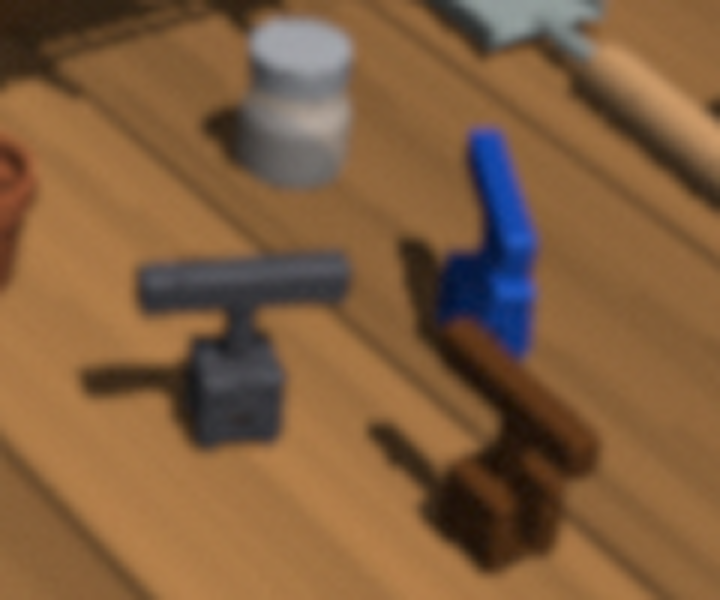

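View pics/c2.png

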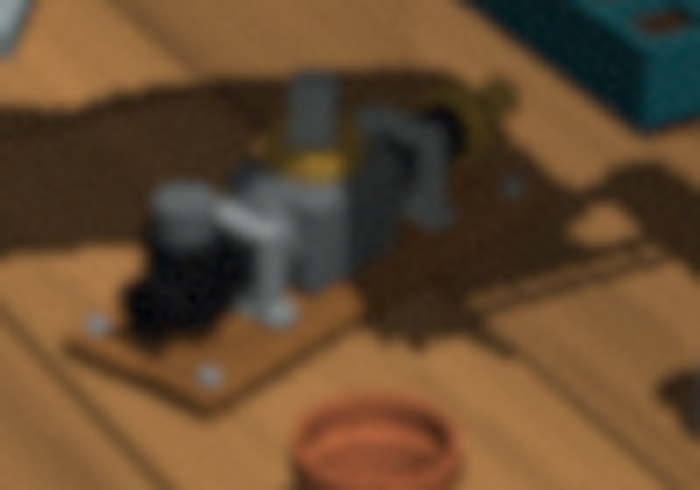

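View pics/c3.png

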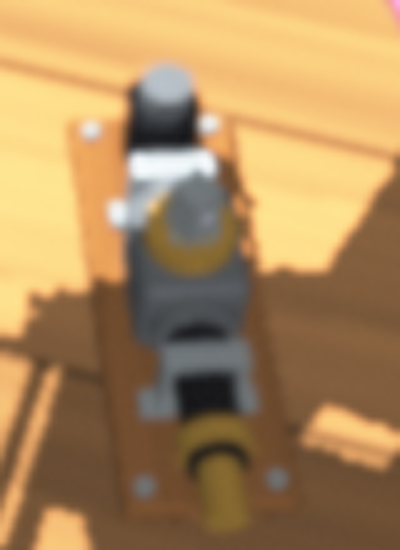

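The crops confirm it: the steel key has its bar from about (313,238) to (348,236) in the side view, and the grey valve's spindle top is at about (350,262) in the scene view.

Run:
```python
from h import *
s=cam("side"); c=cam("scene")
f=lambda x,y:(290+x/6,190+y/6)
A=plane(s,[f(138,287),f(350,278),f(244,282)],.067); print("bar",A.round(4),np.linalg.norm(A[1]-A[0]),np.degrees(np.arctan2(*(A[1]-A[0])[1::-1])))
print("block base corners",plane(s,[f(205,447),f(282,437)],0).round(4))
g=lambda x,y:(310+x/5,225+y/5)
print("cap",plane(c,[g(167,83)],.071).round(4)); print("spindle",plane(c,[g(200,183)],.092).round(4),"collar",plane(c,[g(192,228)],.066))
k=lambda x,y:(230+x/7,155+y/7)
print("cap side",plane(s,[k(185,195)],.071).round(4),"spin",plane(s,[k(314,83)],.092).round(4))
# screws ~ board top z
S=plane(c,[g(91,130),g(209,124),g(145,486),g(277,479)],.014); print(S.round(4)); 
for a,b in((0,2),(1,3),(0,1),(2,3)): d=S[b]-S[a];print(np.degrees(np.arctan2(d[1],d[0])),np.linalg.norm(d))
```

```text
bar [[ 0.4667 -0.1148  0.067 ]
 [ 0.5388 -0.1484  0.067 ]
 [ 0.5028 -0.1313  0.067 ]] 0.07958176672422457 -24.96567424916978
block base corners [[ 0.4861 -0.1377  0.    ]
 [ 0.5151 -0.1471  0.    ]]
cap [[0.4694 0.1602 0.071 ]]
spindle [[0.5361 0.1877 0.092 ]] collar [[0.54022397 0.18796713 0.066     ]]
cap side [[0.4682 0.1567 0.071 ]] spin [[0.5345 0.1768 0.092 ]]
[[0.4598 0.1271 0.014 ]
 [0.4396 0.179  0.014 ]
 [0.637  0.1956 0.014 ]
 [0.6175 0.2476 0.014 ]]
21.134124895407016 0.18993524101353776
21.09635214919788 0.19068130298134242
111.34683856363112 0.05567679401390558
110.57788225518397 0.055553319941681875
```

Run:
```python
from h import *
s=cam("side"); c=cam("scene")
f=lambda x,y:(290+x/6,190+y/6)
print("blue,rust bars",plane(s,[f(485,140),f(515,240),f(450,325),f(590,450)],.067).round(4))
print("blue scene",plane(c,[(184,253),(205,276)],.067).round(3))
print("jar top",plane(s,[f(300,45)],.04), "pot",plane(s,[(284,219)],.05))
def nd(t,yaw,o):
    T=R.from_quat(o["tcp_rot"]); d=T.inv().apply(np.array(t)-o["ee_pos"]); return d*1000
o=get_obs(); print(nd([.503,-.131,.16],0,o))
```

```text
blue,rust bars [[ 0.6429 -0.0985  0.067 ]
 [ 0.6089 -0.1592  0.067 ]
 [ 0.5533 -0.19    0.067 ]
 [ 0.5508 -0.2715  0.067 ]]
blue scene [[ 0.605 -0.164  0.067]
 [ 0.647 -0.095  0.067]]
jar top [[0.64877523 0.03221568 0.04      ]] pot [[0.4615982  0.00271143 0.05      ]]
[-131.02457202 -122.00251084   54.59796548]
```

Emit:
{"name": "servo_tool", "arguments": {"plan": [[0.6, -40, -38, 0, 0, 0, -10], [0.6, -80, -75, 10, 0, 0, -20], [0.6, -115, -108, 20, 0, 0, -30], [0.6, -131, -122, 25, 0, 0, -40], [0.6, -131, -122, 25, 0, 0, -50]]}}

```text
clock: 1.08
ee_pos: [0.502, -0.1321, 0.1895]
tcp_rot: [0.34, 0.94, -0.0, -0.0]
contact_force: [0.4, 0.6, 0.1]
width: 0.798
```

Emit:
{"name": "servo_tool", "arguments": {"plan": [[0.6, 0, 0, 0, 0, 0, -10], [0.6, 0, 0, 0, 0, 0, -15], [0.6, 0, 0, 0, 0, 0, -15], [0.6, 0, 0, 0, 0, 0, -15], [0.6, 0, 0, 0, 0, 0, -15]]}}

```text
clock: 1.7
ee_pos: [0.502, -0.1321, 0.1895]
tcp_rot: [0.215, 0.977, -0.0, -0.0]
contact_force: [-0.7, -0.5, 0.0]
width: 0.8
```

Run:
```python
from h import *
o=get_obs(); print(o)
w=cam("wrist"); crop(w,0,0,560,420,1.4,"w1.png")
c=cam("scene"); crop(c,150,160,370,300,3.6,"c4.png")
o=get_obs(); print(R.from_quat(o["tcp_rot"]).as_matrix().round(3), proj(w,[.503,-.131,.067]))
```

```text
{'clock': 1.7, 'qpos': array([-3.84531040e-01,  3.71451936e-01,  1.84615565e+00, -1.31122346e-04,
        9.24416809e-01, -1.52148211e+00]), 'dq': array([ 0.00050048,  0.00125215,  0.00037226, -0.00200617, -0.00213849,
       -0.00515225]), 'effort': array([-1.07544567e-02, -4.98558998e+01, -2.25864601e+01, -2.55978329e-02,
        8.58465722e-02,  2.35926302e-02]), 'ee_pos': array([ 0.50199119, -0.13208307,  0.1895338 ]), 'tcp_rot': array([ 2.15186817e-01,  9.76572877e-01, -1.55807350e-05, -2.21577267e-04]), 'contact_force': array([-0.70214704, -0.4989832 ,  0.02057139]), 'wrist_torque': array([ 0.0498974 , -0.09010432, -0.0489167 ]), 'width': 0.8001806031319483}
[[-0.908  0.42  -0.   ]
 [ 0.42   0.908  0.   ]
 [ 0.    -0.    -1.   ]] [[284.114332   205.60373607]]
```

View pics/w1.png

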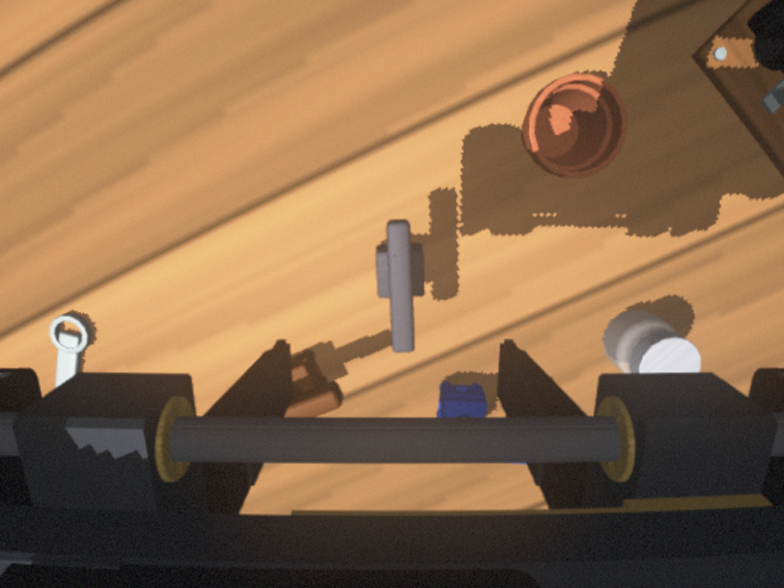

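View pics/c4.png

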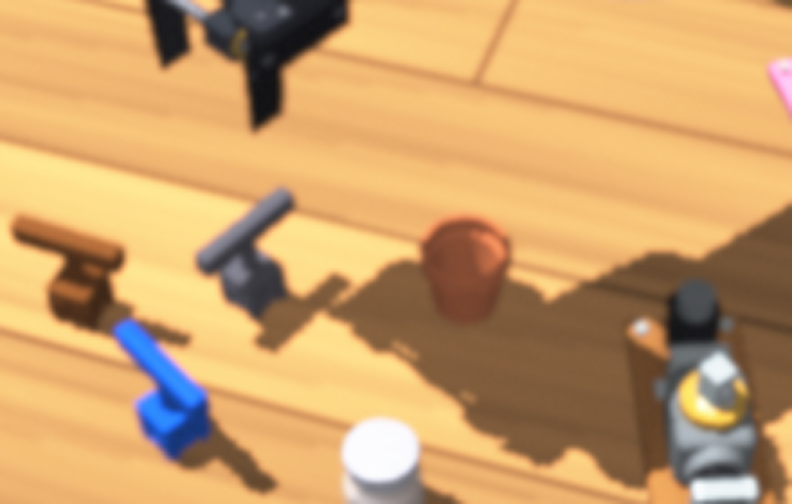

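The wrist view shows the steel key with its bar from (284,157) to (288,250) in camera pixels. The scene view shows it lit, clear of the rust and blue ones. Now an exact measurement by mask.

Run:
```python
from h import *
w=cam("wrist")
# bar top corners from mask: low saturation greyish
im=w["color"][140:262,255:320]; hsv=cv2.cvtColor(im,cv2.COLOR_RGB2HSV)
m=((hsv[...,1]<75)&(hsv[...,2]>60)).astype(np.uint8)
n,l,st,_=cv2.connectedComponentsWithStats(m); k=1+np.argmax(st[1:,4]); m=(l==k).astype(np.uint8)
cv2.imwrite("pics/m1.png",cv2.resize(np.hstack([im[:,:,::-1],cv2.merge([m*255]*3)]),None,fx=4.5,fy=4.5,interpolation=cv2.INTER_NEAREST))
ys,xs=np.nonzero(m)
for y in range(0,122,8):
    r=xs[ys==y]; 
    if len(r): print(y+140,r.min()+255,r.max()+255)
s=cam("scene"); crop(s,335,250,370,285,16,"sp.png")
```

```text
164 276 292
172 276 292
180 269 301
188 269 300
196 269 301
204 270 301
212 278 294
220 279 294
228 280 294
236 280 294
244 280 294
```

View pics/m1.png

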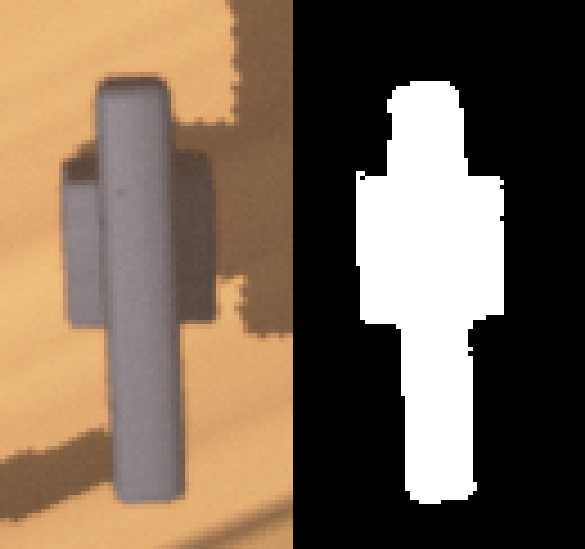

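View pics/sp.png

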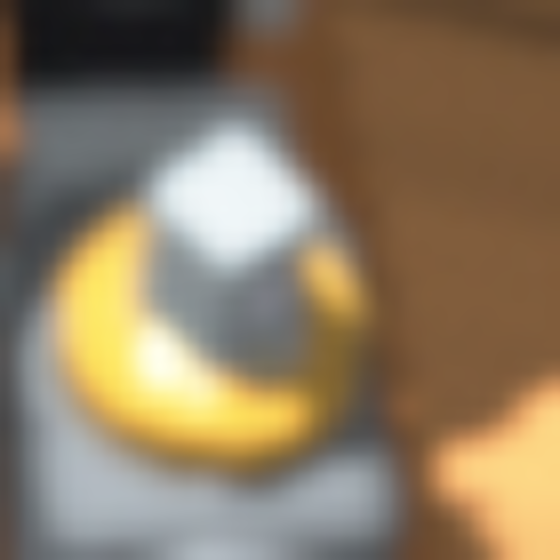

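Run:
```python
from h import *
w=cam("wrist"); o=get_obs(); T=R.from_quat(o["tcp_rot"])
P=plane(w,[(277.2,160.5),(292.2,160.5),(280.8,250.3),(296,250.3)],.076); a=(P[0]+P[1])/2;b=(P[2]+P[3])/2
print(P.round(4)); d=b-a; d=-d if d[0]<0 else d
print("len",np.linalg.norm(d),"w",np.linalg.norm(P[1]-P[0]),"c",(a+b)/2,"yaw",np.degrees(np.arctan2(d[1],d[0])))
print("tool frame shift mm",T.inv().apply((a+b)/2-o["ee_pos"])*1e3, "tool dir", T.inv().apply(d), "tool y yaw",np.degrees(np.arctan2(*T.apply([0,1,0])[1::-1])))
s=cam("scene"); g=lambda x,y:(335+x/16-.5,250+y/16-.5)
Q=plane(s,[g(238,125),g(310,195),g(235,265),g(155,195)],.092); print(Q.round(4),Q.mean(0)); 
for i in range(4):
    e=Q[(i+1)%4]-Q[i]; print(np.degrees(np.arctan2(e[1],e[0]))%90,np.linalg.norm(e))
```

```text
[[ 0.465  -0.1197  0.076 ]
 [ 0.47   -0.1089  0.076 ]
 [ 0.5353 -0.149   0.076 ]
 [ 0.5408 -0.1373  0.076 ]]
len 0.07622405206103797 w 0.011918420894241008 c [ 0.50277558 -0.1287052   0.076     ] yaw -22.259485257708267
tool frame shift mm [  0.64768322   3.40622058 113.52645822] tool dir [-7.61489971e-02  3.38157337e-03 -3.61711111e-05] tool y yaw 65.19783314464811
[[0.5254 0.184  0.092 ]
 [0.5339 0.1955 0.092 ]
 [0.548  0.1886 0.092 ]
 [0.54   0.1762 0.092 ]] [0.53680009 0.18607208 0.092     ]
53.65401061740472 0.014313243176981655
64.02568863877818 0.01569854716524604
57.354304785547484 0.014824639028411577
61.79466212959397 0.01656571160034137
```

Key centre is about (0.503, -0.129), bar yaw -22.3°, measured 76 x 12 mm (chamfered 80 x 14), so consistent. Descending and gripping.

Emit:
{"name": "servo_tool", "arguments": {"plan": [[0.3, 0.6, 3.4, 20, 0, 0, -2.5], [0.3, 0.6, 3.4, 50, 0, 0, -2.5], [0.2, 0.6, 3.4, 80, 0, 0, -2.5], [0.2, 0.6, 3.4, 100, 0, 0, -2.5], [0.2, 0.6, 3.4, 105, 0, 0, -2.5]], "force": 10}}

```text
clock: 2.62
ee_pos: [0.5024, -0.1286, 0.0836]
tcp_rot: [0.193, 0.981, 0.0, -0.001]
contact_force: [-0.4, -0.0, 0.8]
width: 0.6
```

Emit:
{"name": "servo_tool", "arguments": {"plan": [[0.1, 0, 0, 12, 0, 0, 0], [0.1, 0, 0, 25, 0, 0, 0], [0.1, 0, 0, 35, 0, 0, 0], [0.1, 0, 0, 35, 0, 0, 0], [0.1, 0, 0, 35, 0, 0, 0]]}}

```text
clock: 3.25
ee_pos: [0.5025, -0.1286, 0.0487]
tcp_rot: [0.193, 0.981, 0.0, -0.001]
contact_force: [1.0, -0.7, 1.2]
width: 0.552
```

Run:
```python
from h import *
w=cam("wrist"); crop(w,0,0,560,420,1.4,"w2.png"); print(get_obs())
```

```text
{'clock': 3.3, 'qpos': array([-3.77926762e-01,  5.82787951e-01,  1.97086019e+00, -1.94853305e-04,
        5.89726842e-01, -1.55923904e+00]), 'dq': array([-2.58701256e-04, -4.05914058e-03, -8.97789477e-04, -2.34437936e-04,
       -7.52732394e-04, -5.07798674e-06]), 'effort': array([-1.46369543e-02, -5.52578473e+01, -1.42445746e+01, -1.95701199e-02,
        8.85858270e-02,  1.37176858e-04]), 'ee_pos': array([ 0.50255627, -0.12864838,  0.04888085]), 'tcp_rot': array([ 1.93433877e-01,  9.81112908e-01,  1.09131631e-04, -8.86111513e-04]), 'contact_force': array([ 0.01422609, -0.52628445,  0.96960488]), 'wrist_torque': array([ 0.14396155, -0.06041274,  0.00513208]), 'width': 0.5505569582261295}
```

View pics/w2.png

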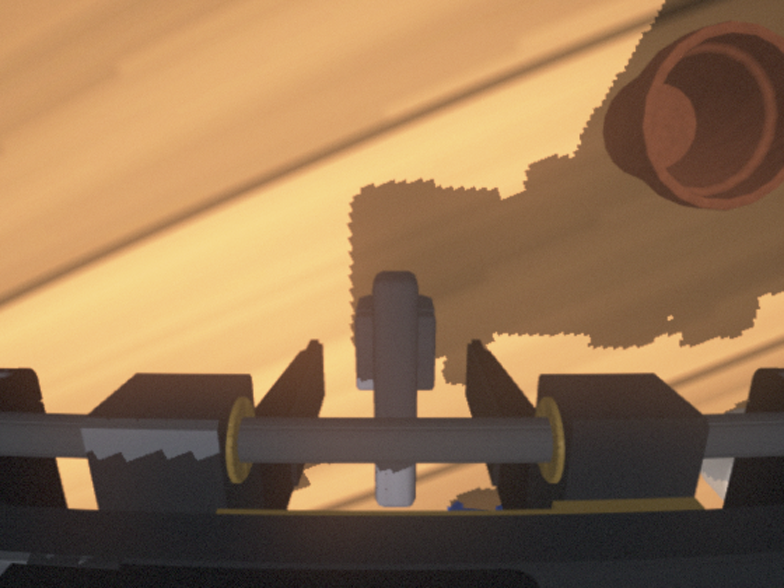

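The bar is vertical in the image at x≈395 (of 784), centred between the fingers and well aligned. Closing gently, then firmer.

Emit:
{"name": "servo_tool", "arguments": {"plan": [[-0.3, 0, 0, 0, 0, 0, 0], [-0.6, 0, 0, 0, 0, 0, 0], [-1, 0, 0, 0, 0, 0, 0], [-1, 0, 0, 0, 0, 0, 0], [-1, 0, 0, 0, 0, 0, 0]], "force": 10}}

```text
clock: 3.92
ee_pos: [0.5025, -0.1287, 0.0489]
tcp_rot: [0.193, 0.981, 0.0, -0.001]
contact_force: [-0.3, 0.6, 0.7]
width: 0.148
```

Emit:
{"name": "servo_tool", "arguments": {"plan": [[-1, 0, 0, 0, 0, 0, 0], [-1, 0, 0, 0, 0, 0, 0], [-1, 0, 0, 0, 0, 0, 0], [-1, 0, 0, -5, 0, 0, 0], [-1, 0, 0, -10, 0, 0, 0]], "force": 45}}

```text
clock: 4.55
ee_pos: [0.5025, -0.1286, 0.0591]
tcp_rot: [0.193, 0.981, 0.0, -0.001]
contact_force: [-0.1, -0.3, -3.2]
width: 0.145
```

Emit:
{"name": "servo_tool", "arguments": {"plan": [[-1, 0, 0, -40, 0, 0, 0], [-1, 0, 0, -80, 0, 0, 0], [-1, 2, 20, -120, 0, 0, 0], [-1, 6, 60, -145, 0, 0, 3], [-1, 10, 105, -150, 0, 0, 6]]}}

```text
clock: 5.18
ee_pos: [0.5339, -0.0271, 0.2113]
tcp_rot: [0.246, 0.969, 0.0, 0.001]
contact_force: [0.5, -0.7, -2.2]
width: 0.143
```

Emit:
{"name": "servo_tool", "arguments": {"plan": [[-1, 4, 45, 0, 0, 0, 3], [-1, 8, 90, 0, 0, 0, 3], [-1, 13, 135, 0, 0, 0, 3], [-1, 17, 175, 0, 0, 0, 3], [-1, 18, 190, 0, 0, 0, 3]]}}

```text
clock: 5.8
ee_pos: [0.6088, 0.1504, 0.2112]
tcp_rot: [0.27, 0.963, 0.0, 0.0]
contact_force: [-0.5, -0.7, -3.4]
width: 0.144
```

Run:
```python
from h import *
w=cam("wrist"); o=get_obs(); crop(w,0,0,560,420,1.4,"w3.png"); print(o["clock"],o["ee_pos"],o["contact_force"],o["wrist_torque"],R.from_quat(o["tcp_rot"]).as_matrix().round(4))
print(proj(w,[.538,.187,.092]))
```

```text
5.85 [0.60912457 0.1508329  0.21121847] [-0.84288475  0.13908072 -3.52818981] [ 0.09639463 -0.00524364  0.04331045] [[-8.538e-01  5.205e-01  9.000e-04]
 [ 5.205e-01  8.538e-01  5.000e-04]
 [-5.000e-04  9.000e-04 -1.000e+00]]
[[275.41346547 107.53737428]]
```

View pics/w3.png

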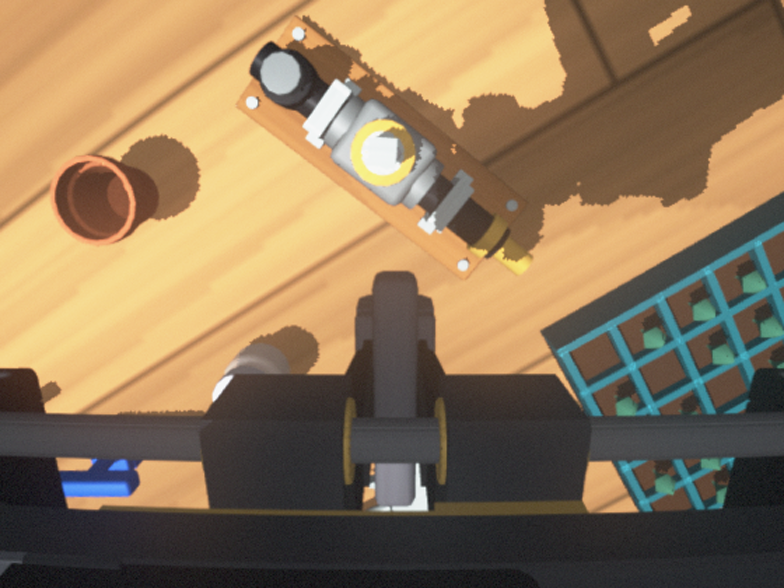

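The wrist view shows the spindle's bright square at about (383,150)/1.4, nearly square with the image axes (= key axes). Zooming in.

Run:
```python
from h import *
w=cam("wrist"); crop(w,245,80,305,140,10,"w4.png")
```

```text
(no output)
```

View pics/w4.png

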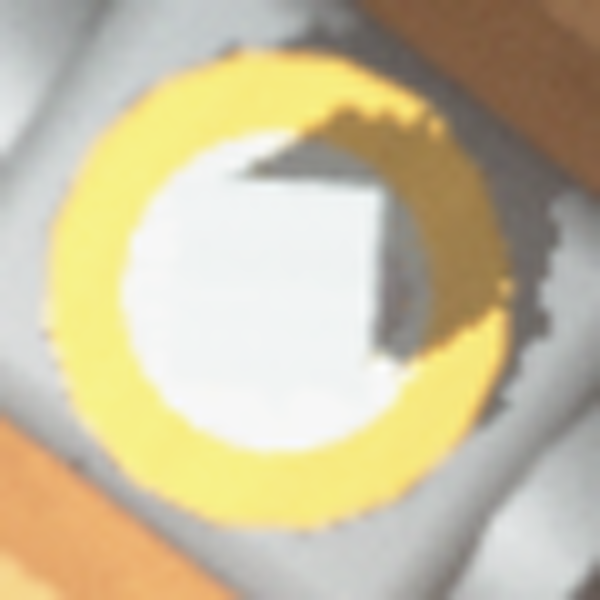

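Run:
```python
from h import *
w=cam("wrist"); c=w["color"][85:130,250:300].astype(float)
g=np.clip((c.min(2)-200)*255/55,0,255).astype(np.uint8)
g2=c.mean(2).astype(np.uint8)
cv2.imwrite("pics/w5.png",cv2.resize(np.hstack([g,g2]),None,fx=8,fy=8,interpolation=cv2.INTER_CUBIC))
# ring centre
im=w["color"]; hsv=cv2.cvtColor(im,cv2.COLOR_RGB2HSV)
m=((hsv[...,0]>22)&(hsv[...,0]<36)&(hsv[...,1]>90)).astype(np.uint8); m[:, :245]=0;m[:,305:]=0;m[140:]=0;m[:80]=0
cs=max(cv2.findContours(m,cv2.RETR_EXTERNAL,cv2.CHAIN_APPROX_NONE)[0],key=cv2.contourArea)
e=cv2.fitEllipse(cs);print(e, plane(w,[e[0]],.066))
```

```text
((274.35675048828125, 107.82975769042969), (41.22575378417969, 42.49905776977539), 16.011131286621094) [[0.53698478 0.1849851  0.066     ]]
```

View pics/w5.png

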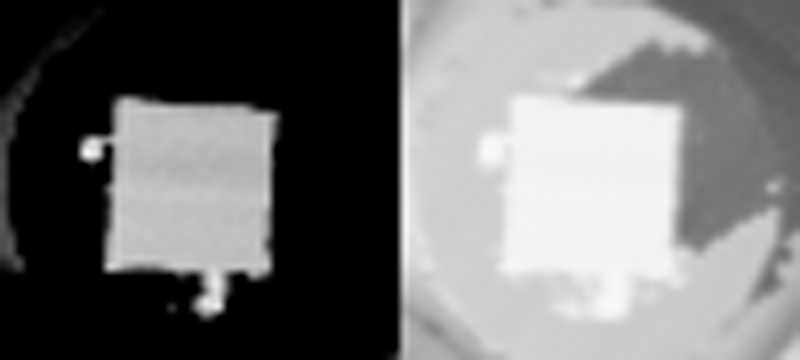

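Run:
```python
from h import *
w=cam("wrist"); o=get_obs(); T=R.from_quat(o["tcp_rot"])
acc=np.mean([cam("wrist")["color"].astype(float) for _ in range(4)],0)
c=acc[85:130,250:300]; mn=cv2.resize(c.min(2),None,fx=8,fy=8,interpolation=cv2.INTER_CUBIC)
m=(mn>225).astype(np.uint8); m=cv2.morphologyEx(m,cv2.MORPH_OPEN,np.ones((71,71)))
cs=max(cv2.findContours(m,cv2.RETR_EXTERNAL,cv2.CHAIN_APPROX_NONE)[0],key=cv2.contourArea)
m2=(mn>225).astype(np.uint8)
def px(p): return np.c_[250+(p[:,0]+.5)/8-.5,85+(p[:,1]+.5)/8-.5]
# edges by scanning (interior ranges)
L=[];Rr=[];U=[];D=[]
for y in range(125,262):
    xs=np.nonzero(m2[y,100:300])[0]
    if y>190 or y>175: L.append((100+xs.min(),y))
    Rr.append((100+xs[xs<190].max(),y))
for x in range(125,262):
    ys=np.nonzero(m2[80:300,x])[0]; U.append((x,80+ys.min()))
    if x<185 : D.append((x,80+ys.max()))
for n,E in(("L",L),("R",Rr),("U",U),("D",D)):
    P=plane(w,px(np.array(E,float)),.092); vx,vy,x0,y0=cv2.fitLine(P[:,:2].astype(np.float32),cv2.DIST_HUBER,0,.001,.001).ravel()
    print(n,np.degrees(np.arctan2(vy,vx))%90,x0,y0)
    globals()[n+"l"]=(vx,vy,x0,y0)
P=plane(w,px(np.array([(115,98),(277,111),(270,272),(106,270)],float)),.092)
print(P.mean(0),[ (np.degrees(np.arctan2(*(P[(i+1)%4]-P[i])[1::-1]))%90).round(1) for i in range(4)],[np.linalg.norm(P[(i+1)%4]-P[i]).round(4) for i in range(4)])
# screws & cap
im=acc.astype(np.uint8); S=plane(w,[(298/1.4,33/1.4),(252/1.4,102/1.4),(512/1.4,205/1.4),(463/1.4,265/1.4)],.014)
print([np.degrees(np.arctan2(*(S[b]-S[a])[1::-1])).round(1) for a,b in((0,2),(1,3))],S.mean(0))
print("cap",plane(w,[(281/1.4,72/1.4)],.071))
# key: bar edges in hand
print("toolypsi",np.degrees(np.arctan2(*T.apply([0,1,0])[1::-1])))
crop(w,240,180,330,370,3,"w6.png")
```

```text
L 52.973362 0.5355506 0.17629437
R 56.80325 0.5421823 0.19127885
U 54.397297 0.53027976 0.18879473
D 50.01826 0.5410519 0.17633332
[0.53717267 0.18354849 0.092     ] [np.float64(54.1), np.float64(56.1), np.float64(57.9), np.float64(54.9)] [np.float64(0.0158), np.float64(0.0153), np.float64(0.0162), np.float64(0.0164)]
[np.float64(21.1), np.float64(21.0)] [0.537123   0.18281737 0.014     ]
cap [[0.46692222 0.15633921 0.071     ]]
toolypsi 58.52658249844697
```

View pics/w6.png

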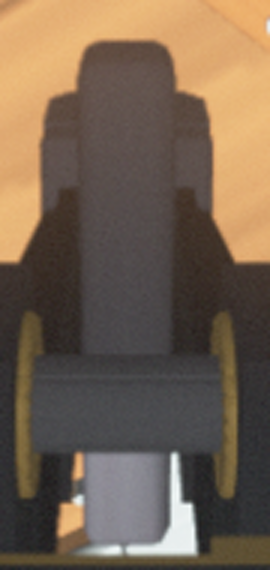

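Run:
```python
from h import *
w=cam("wrist"); o=get_obs(); T=R.from_quat(o["tcp_rot"])
h=lambda x,y:(240+x/3-.5,180+y/3-.5)
zt=o["ee_pos"][2]-.049+.076
P=plane(w,[h(82,62),h(174,62),h(86,540),h(169,540)],zt); q=T.inv().apply(P-o["ee_pos"])*1e3; print(q.round(1),q.mean(0), np.degrees(np.arctan2((q[0]+q[1]-q[2]-q[3])[1],(q[0]+q[1]-q[2]-q[3])[0])))
# spindle in tool frame
print("spindle tool", T.inv().apply(np.array([.5371,.1836,.092])-o["ee_pos"])*1e3)
```

```text
[[ 39.7  -6.9 -27. ]
 [ 39.7   5.8 -27. ]
 [-38.3  -7.1 -27. ]
 [-38.3   6.1 -27. ]] [  0.73040482  -0.49978564 -27.00119239] -0.018359903792814474
spindle tool [ 79.90319718  -6.84888007 119.56949557]
```

Emit:
{"name": "servo_tool", "arguments": {"plan": [[-1, 25, -2, 0, 0, 0, 1], [-1, 50, -4, 10, 0, 0, 2], [-1, 75, -6, 30, 0, 0, 3.5], [-1, 79, -6.3, 45, 0, 0, 3.5], [-1, 79, -6.3, 50, 0, 0, 3.5]]}}

```text
clock: 6.88
ee_pos: [0.5383, 0.1833, 0.161]
tcp_rot: [0.301, 0.954, 0.0, 0.0]
contact_force: [0.4, 0.5, -2.8]
width: 0.143
```

Emit:
{"name": "servo_tool", "arguments": {"plan": [[-1, 0, 0, 2, 0, 0, 0], [-1, 0, 0, 5, 0, 0, 0], [-1, 0, 0, 8, 0, 0, 0], [-1, 0, 0, 10, 0, 0, 0], [-1, 0, 0, 10, 0, 0, 0]]}}

```text
clock: 7.5
ee_pos: [0.5383, 0.1833, 0.1509]
tcp_rot: [0.301, 0.954, 0.0, 0.0]
contact_force: [0.2, 0.6, -2.6]
width: 0.142
```

Run:
```python
from h import *
o=get_obs(); print(o["clock"],o["ee_pos"],o["contact_force"],o["wrist_torque"]);T=R.from_quat(o["tcp_rot"])
print("psi",np.degrees(np.arctan2(*T.apply([0,1,0])[1::-1])))
s=cam("side"); c=cam("scene")
a=cv2.resize(s["color"][140:215,235:325,::-1],None,fx=4.4,fy=4.4,interpolation=2); b=cv2.resize(c["color"][215:290,305:395,::-1],None,fx=4.4,fy=4.4,interpolation=2)
cv2.imwrite("pics/d1.png",np.hstack([a,b]))
```

```text
7.5 [0.53830085 0.18328572 0.15091986] [ 0.18875617  0.64738221 -2.57837346] [ 0.09147609 -0.02281554 -0.0014564 ]
psi 54.99355329288629
```

View pics/d1.png

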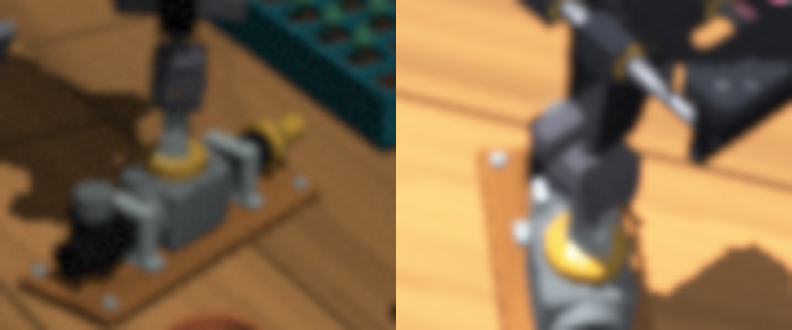

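Emit:
{"name": "servo_tool", "arguments": {"plan": [[-1, 0, 0, 3, 0, 0, 0], [-1, 0, 0, 6, 0, 0, 0], [-1, 0, 0, 9, 0, 0, 0], [-1, 0, 0, 11, 0, 0, 0], [-1, 0, 0, 11, 0, 0, 0]]}}

```text
clock: 8.22
ee_pos: [0.5383, 0.1833, 0.1399]
tcp_rot: [0.301, 0.954, 0.0, 0.0]
contact_force: [0.2, -0.1, -3.4]
width: 0.141
```

Emit:
{"name": "servo_tool", "arguments": {"plan": [[-1, 0, 0, 1, 0, 0, 0], [-1, 0, 0, 2, 0, 0, 0], [-1, 0, 0, 2.5, 0, 0, 0], [-1, 0, 0, 3, 0, 0, 0], [-1, 0, 0, 3, 0, 0, 0]]}}

```text
clock: 8.85
ee_pos: [0.5387, 0.1835, 0.1386]
tcp_rot: [0.301, 0.954, 0.001, 0.001]
contact_force: [-4.1, -0.6, 15.0]
width: 0.146
```

```bash
cat > st.py <<'E'
from h import *
o=get_obs(); print(o["clock"],o["ee_pos"].round(5),o["contact_force"].round(2),o["wrist_torque"].round(3),o["width"]);T=R.from_quat(o["tcp_rot"])
print("psi",np.degrees(np.arctan2(*T.apply([0,1,0])[1::-1])),"mouth",o["ee_pos"][2]-.049,"F tool",T.inv().apply(o["contact_force"]).round(2),T.inv().apply(o["wrist_torque"]).round(3),"tilt",T.apply([0,0,1])[:2])
E
python3 st.py
```

```text
8.85 [0.53872 0.1835  0.13862] [-4.14 -0.63 14.96] [ 0.057  0.976 -0.012] 0.14579236251115318
psi 54.999068344737786 mouth 0.08961740168618353 F tool [  3.    -2.86 -14.98] [0.513 0.832 0.012] tilt [0.00264524 0.00037619]
```

Emit:
{"name": "servo_tool", "arguments": {"plan": [[-1, 0, 0, -2, 0, 0, 0], [-1, 0, 0, -3, 0, 0, 0], [-1, 0, 0, -3, 0, 0, 0], [-1, 0, 0, -3, 0, 0, 0], [-1, 0, 0, -3, 0, 0, 0]]}}

```text
clock: 9.48
ee_pos: [0.5387, 0.1835, 0.1414]
tcp_rot: [0.301, 0.954, 0.001, 0.001]
contact_force: [-0.4, -0.6, -4.0]
width: 0.143
```

```bash
python3 st.py
python3 - <<'E'
from h import *
s=cam("side"); c=cam("scene")
crop(s,255,145,300,200,11,"e1.png"); crop(c,320,230,370,285,11,"e2.png")
for n,i in(("s",s),("c",c)): 
  print(n,proj(i,[[.5383,.1833,.092],[.5383,.1833,.066],[.5383,.1833,.126]]))
E
```

```text
9.475 [0.5387  0.18345 0.14142] [-0.35 -0.63 -3.96] [ 0.076 -0.037 -0.009] 0.14316639404477158
psi 54.99703410907727 mouth 0.09242324587927568 F tool [-0.06 -0.72  3.96] [-0.084  0.014  0.01 ] tilt [0.00240006 0.00030953]
s [[274.9050356  165.55546168]
 [274.82851536 174.0770917 ]
 [275.00770277 154.15707007]]
c [[347.70541875 261.89864309]
 [346.45895809 269.370641  ]
 [349.40089455 251.67237921]]
```

View pics/e1.png

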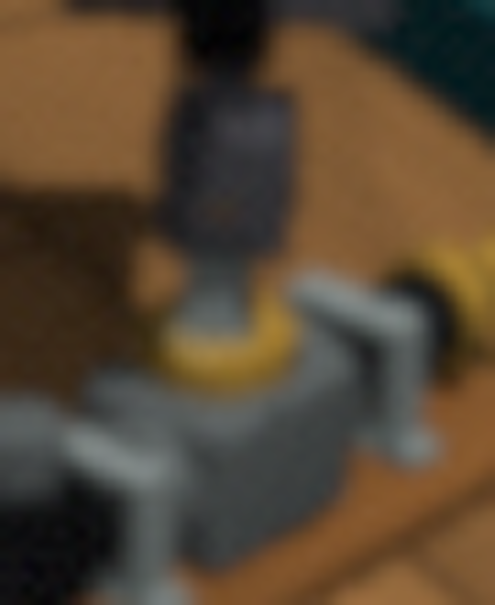

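View pics/e2.png

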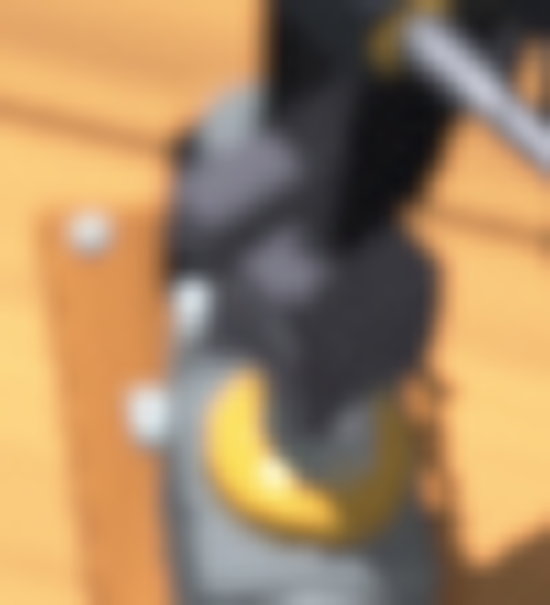

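Run:
```python
from h import *
s=cam("side"); c=cam("scene"); o=get_obs();T=R.from_quat(o["tcp_rot"])
b=np.array([.5385,.1834,.092])
J=[]
for i in (s,c):
    p0=proj(i,b)[0]; J.append([(proj(i,b+[.001,0,0])[0]-p0)[0],(proj(i,b+[0,.001,0])[0]-p0)[0]])
J=np.array(J);print(J)
d=np.linalg.solve(J,[-1.0,0.8]);print("shift world mm",d,"tool",T.inv().apply([d[0],d[1],0]))
```

```text
[[ 0.32439553 -0.18338755]
 [-0.10571318  0.46757251]]
shift world mm [-2.42541193  1.16260469] tool [ 2.6535918  -0.43896197 -0.00596971]
```

Image offsets and the felt lateral force agree: the spindle lies about 2.5 mm toward tool +x. Shifting and trying again.

Emit:
{"name": "servo_tool", "arguments": {"plan": [[-1, 1.3, -0.4, 0, 0, 0, 0], [-1, 2.5, -0.8, 0, 0, 0, 0], [-1, 2.5, -0.8, 1, 0, 0, 0], [-1, 2.5, -0.8, 2.5, 0, 0, 0], [-1, 2.5, -0.8, 3, 0, 0, 0]]}}

```text
clock: 10.3
ee_pos: [0.5365, 0.1844, 0.1387]
tcp_rot: [0.301, 0.954, 0.001, 0.001]
contact_force: [0.4, 1.5, 1.3]
width: 0.139
```

```bash
python3 st.py
```

```text
10.3 [0.53647 0.18435 0.13871] [0.43 1.51 1.3 ] [ 0.271 -0.057  0.034] 0.13934593285271052
psi 54.99214425035491 mouth 0.0897098529071018 F tool [ 0.51  1.49 -1.29] [-0.255  0.109 -0.033] tilt [0.00320572 0.00061361]
```

Emit:
{"name": "servo_tool", "arguments": {"plan": [[-1, 0, 0.6, 0, 0, 0, 0], [-1, 0, 0.8, 0.5, 0, 0, 0], [-1, 0, 0.8, 1, 0, 0, 0], [-1, 0, 0.8, 1.5, 0, 0, 0], [-1, 0, 0.8, 1.5, 0, 0, 0]]}}

```text
clock: 10.92
ee_pos: [0.5368, 0.185, 0.1371]
tcp_rot: [0.301, 0.954, 0.001, 0.001]
contact_force: [-0.2, 0.7, -3.5]
width: 0.149
```

```bash
python3 st.py
```

```text
10.925 [0.53684 0.18496 0.13709] [-0.21  0.73 -3.54] [ 0.033 -0.085  0.013] 0.14857619578614303
psi 54.989981143731406 mouth 0.08808926107496089 F tool [0.6  0.46 3.54] [-0.076 -0.05  -0.013] tilt [0.00290527 0.00054274]
```

Free again at 4 mm down. Continuing.

Emit:
{"name": "servo_tool", "arguments": {"plan": [[-1, 0, 0, 0.5, 0, 0, 0], [-1, 0, 0, 1, 0, 0, 0], [-1, 0, 0, 1.5, 0, 0, 0], [-1, 0, 0, 2, 0, 0, 0], [-1, 0, 0, 2, 0, 0, 0]]}}

```text
clock: 11.55
ee_pos: [0.5369, 0.185, 0.1351]
tcp_rot: [0.301, 0.954, 0.001, 0.001]
contact_force: [0.3, 0.3, -3.2]
width: 0.145
```

```bash
python3 st.py
```

```text
11.55 [0.53689 0.18499 0.13508] [ 0.32  0.35 -3.22] [ 0.122 -0.036 -0.004] 0.14495660001440863
psi 54.991492141949436 mouth 0.0860778056841539 F tool [-0.06  0.46  3.23] [-0.121  0.041  0.005] tilt [0.00296941 0.0005723 ]
```

Emit:
{"name": "servo_tool", "arguments": {"plan": [[-1, 0, 0, 0.5, 0, 0, 0], [-1, 0, 0, 1, 0, 0, 0], [-1, 0, 0, 1.5, 0, 0, 0], [-1, 0, 0, 2, 0, 0, 0], [-1, 0, 0, 2, 0, 0, 0]]}}

```text
clock: 12.18
ee_pos: [0.5369, 0.185, 0.133]
tcp_rot: [0.301, 0.954, 0.001, 0.001]
contact_force: [-0.4, 0.5, -2.5]
width: 0.144
```

```bash
python3 st.py
```

```text
12.175 [0.53688 0.18499 0.13303] [-0.41  0.53 -2.51] [ 0.101 -0.069  0.008] 0.14371377460961185
psi 54.990010637634185 mouth 0.0840274328668306 F tool [0.64 0.2  2.51] [-0.122  0.001 -0.008] tilt [0.00294257 0.00056975]
```

8 mm down, past the lead-in, so the fit is in line. Feeling on toward the ball.

Emit:
{"name": "servo_tool", "arguments": {"plan": [[-1, 0, 0, 0.5, 0, 0, 0], [-1, 0, 0, 1, 0, 0, 0], [-1, 0, 0, 1.5, 0, 0, 0], [-1, 0, 0, 2, 0, 0, 0], [-1, 0, 0, 2, 0, 0, 0]]}}

```text
clock: 12.8
ee_pos: [0.5369, 0.185, 0.131]
tcp_rot: [0.301, 0.954, 0.001, 0.001]
contact_force: [-0.3, -0.1, -3.2]
width: 0.145
```

```bash
python3 st.py
```

```text
12.8 [0.53688 0.18502 0.131  ] [-0.3  -0.08 -3.22] [ 0.142 -0.014 -0.045] 0.14455074112133112
psi 54.9924353291255 mouth 0.08200105978330023 F tool [ 0.2  -0.24  3.22] [-0.125  0.07   0.045] tilt [0.0028982  0.00059108]
```

Emit:
{"name": "servo_tool", "arguments": {"plan": [[-1, 0, 0, 0.3, 0, 0, 0], [-1, 0, 0, 0.6, 0, 0, 0], [-1, 0, 0, 0.9, 0, 0, 0], [-1, 0, 0, 1.2, 0, 0, 0], [-1, 0, 0, 1.2, 0, 0, 0]]}}

```text
clock: 13.42
ee_pos: [0.5369, 0.185, 0.1298]
tcp_rot: [0.301, 0.954, 0.001, 0.001]
contact_force: [-0.6, 0.8, -3.3]
width: 0.141
```

```bash
python3 st.py
```

```text
13.425 [0.53689 0.18503 0.12978] [-0.56  0.81 -3.27] [ 0.149 -0.129 -0.011] 0.14107448788334143
psi 54.99301117633703 mouth 0.08078044081093773 F tool [0.93 0.33 3.27] [-0.197 -0.02   0.011] tilt [0.00293669 0.00057507]
```

Emit:
{"name": "servo_tool", "arguments": {"plan": [[-1, 0, 0, 0.3, 0, 0, 0], [-1, 0, 0, 0.6, 0, 0, 0], [-1, 0, 0, 0.9, 0, 0, 0], [-1, 0, 0, 1.2, 0, 0, 0], [-1, 0, 0, 1.2, 0, 0, 0]]}}

```text
clock: 14.05
ee_pos: [0.5371, 0.1852, 0.1287]
tcp_rot: [0.301, 0.954, 0.001, 0.002]
contact_force: [1.6, 1.9, -0.4]
width: 0.145
```

```bash
python3 st.py
```

```text
14.05 [0.53713 0.18517 0.1287 ] [ 1.55  1.86 -0.38] [ 0.492 -0.323 -0.05 ] 0.14485245451475498
psi 54.98750859300459 mouth 0.07969670959811188 F tool [-0.2   2.42  0.39] [-0.588  0.017  0.052] tilt [0.00355089 0.00088459]
```

Emit:
{"name": "servo_tool", "arguments": {"plan": [[-1, 0, 0, 0.4, 0, 0, 0], [-1, 0, 0, 0.8, 0, 0, 0], [-1, 0, 0, 1.0, 0, 0, 0], [-1, 0, 0, 1.3, 0, 0, 0], [-1, 0, 0, 1.3, 0, 0, 0]]}}

```text
clock: 14.68
ee_pos: [0.5373, 0.1852, 0.1274]
tcp_rot: [0.301, 0.954, 0.001, 0.002]
contact_force: [3.0, 2.4, -0.8]
width: 0.147
```

```bash
python3 st.py
```

```text
14.675 [0.53726 0.18522 0.12736] [ 3.03  2.43 -0.82] [ 0.793 -0.613  0.032] 0.1473471415171984
psi 54.98651137744904 mouth 0.07836148856275395 F tool [-1.09  3.73  0.84] [-1.001 -0.047 -0.03 ] tilt [0.003855   0.00100219]
```

Emit:
{"name": "servo_tool", "arguments": {"plan": [[-1, 0, 0.2, 0.4, 0, 0, 0], [-1, 0, 0.3, 0.8, 0, 0, 0], [-1, 0, 0.3, 1.1, 0, 0, 0], [-1, 0, 0.3, 1.4, 0, 0, 0], [-1, 0, 0.3, 1.4, 0, 0, 0]]}}

```text
clock: 15.3
ee_pos: [0.5373, 0.1855, 0.1258]
tcp_rot: [0.301, 0.954, 0.001, 0.002]
contact_force: [1.7, 2.8, -3.2]
width: 0.147
```

```bash
python3 st.py
```

```text
15.3 [0.53732 0.18547 0.12583] [ 1.73  2.85 -3.15] [ 0.822 -0.583 -0.004] 0.14677618678461346
psi 54.9911371446637 mouth 0.07682825559998384 F tool [0.23 3.31 3.16] [-1.008 -0.005  0.006] tilt [0.00352555 0.00094172]
```

Emit:
{"name": "servo_tool", "arguments": {"plan": [[-1, 0, 0.1, 0.4, 0, 0, 0], [-1, 0, 0.2, 0.8, 0, 0, 0], [-1, 0, 0.2, 1.1, 0, 0, 0], [-1, 0, 0.2, 1.5, 0, 0, 0], [-1, 0, 0.2, 1.5, 0, 0, 0]]}}

```text
clock: 15.92
ee_pos: [0.5373, 0.1856, 0.1242]
tcp_rot: [0.301, 0.954, 0.001, 0.001]
contact_force: [2.1, 2.5, -4.4]
width: 0.145
```

```bash
python3 st.py
```

```text
15.925 [0.53733 0.1856  0.12417] [ 2.07  2.48 -4.41] [ 0.619 -0.533  0.009] 0.14494819360658892
psi 54.988188940874174 mouth 0.07516523265445603 F tool [-0.26  3.21  4.42] [-0.813 -0.082 -0.007] tilt [0.00318315 0.00086784]
```

Emit:
{"name": "servo_tool", "arguments": {"plan": [[-1, 0, 0.1, 0.4, 0, 0, 0], [-1, 0, 0.2, 0.8, 0, 0, 0], [-1, 0, 0.2, 1.2, 0, 0, 0], [-1, 0, 0.2, 1.7, 0, 0, 0], [-1, 0, 0.2, 1.7, 0, 0, 0]]}}

```text
clock: 16.55
ee_pos: [0.5375, 0.1857, 0.1225]
tcp_rot: [0.301, 0.954, 0.001, 0.001]
contact_force: [1.7, 2.0, -0.5]
width: 0.145
```

```bash
python3 st.py
```

```text
16.55 [0.53749 0.1857  0.12249] [ 1.71  1.95 -0.47] [ 0.39  -0.342 -0.052] 0.1445925029533163
psi 54.98670238883966 mouth 0.07348606021490503 F tool [-0.28  2.58  0.48] [-0.516 -0.056  0.053] tilt [0.00329933 0.00083041]
```

Emit:
{"name": "servo_tool", "arguments": {"plan": [[-1, 0, 0.1, 0.4, 0, 0, 0], [-1, 0, 0.2, 0.8, 0, 0, 0], [-1, 0, 0.2, 1.2, 0, 0, 0], [-1, 0, 0.2, 1.7, 0, 0, 0], [-1, 0, 0.2, 1.7, 0, 0, 0]]}}

```text
clock: 17.18
ee_pos: [0.5375, 0.1858, 0.1206]
tcp_rot: [0.301, 0.954, 0.001, 0.001]
contact_force: [0.7, 0.3, -2.5]
width: 0.146
```

```bash
python3 st.py
```

```text
17.175 [0.53748 0.18581 0.1206 ] [ 0.67  0.31 -2.47] [ 0.198 -0.176  0.019] 0.14599273399973006
psi 54.98848857327923 mouth 0.07159898714132776 F tool [-0.36  0.63  2.47] [-0.263 -0.03  -0.018] tilt [0.00285625 0.00067446]
```

Emit:
{"name": "servo_tool", "arguments": {"plan": [[-1, 0, 0, 0.4, 0, 0, 0], [-1, 0, 0, 0.8, 0, 0, 0], [-1, 0, 0, 1.2, 0, 0, 0], [-1, 0, 0, 1.7, 0, 0, 0], [-1, 0, 0, 1.7, 0, 0, 0]]}}

```text
clock: 17.8
ee_pos: [0.5374, 0.1858, 0.1187]
tcp_rot: [0.301, 0.954, 0.001, 0.001]
contact_force: [1.1, 1.0, -4.0]
width: 0.146
```

```bash
python3 st.py
```

```text
17.8 [0.53742 0.18583 0.1187 ] [ 1.12  0.95 -4.01] [ 0.299 -0.312  0.009] 0.14633402113814567
psi 54.98837858474397 mouth 0.06970151189432147 F tool [-0.36  1.41  4.01] [-0.424 -0.084 -0.009] tilt [0.00263756 0.00065711]
```

Emit:
{"name": "servo_tool", "arguments": {"plan": [[-1, 0, 0, 0.4, 0, 0, 0], [-1, 0, 0, 0.8, 0, 0, 0], [-1, 0, 0, 1.2, 0, 0, 0], [-1, 0, 0, 1.7, 0, 0, 0], [-1, 0, 0, 1.7, 0, 0, 0]]}}

```text
clock: 18.42
ee_pos: [0.5374, 0.1858, 0.1171]
tcp_rot: [0.301, 0.954, 0.001, 0.001]
contact_force: [-0.2, 1.3, -1.2]
width: 0.143
```

```bash
python3 st.py
```

```text
18.425 [0.53739 0.18583 0.11705] [-0.21  1.31 -1.25] [ 0.291 -0.121  0.022] 0.14289582588404542
psi 54.988477556887126 mouth 0.0680527372149566 F tool [0.93 0.95 1.25] [-0.308  0.068 -0.021] tilt [0.00259833 0.00066948]
```

Emit:
{"name": "servo_tool", "arguments": {"plan": [[-1, 0, 0, 0.4, 0, 0, 0], [-1, 0, 0, 0.8, 0, 0, 0], [-1, 0, 0, 1.2, 0, 0, 0], [-1, 0, 0, 1.4, 0, 0, 0], [-1, 0, 0, 1.4, 0, 0, 0]]}}

```text
clock: 19.05
ee_pos: [0.5376, 0.1859, 0.1169]
tcp_rot: [0.301, 0.954, 0.001, 0.002]
contact_force: [-2.7, -0.3, 11.7]
width: 0.148
```

```bash
python3 st.py
python3 - <<'E'
from h import *
s=cam("side"); c=cam("scene"); w=cam("wrist")
a=cv2.resize(s["color"][145:205,250:310,::-1],None,fx=6.6,fy=6.6,interpolation=2); b=cv2.resize(c["color"][230:290,315:375,::-1],None,fx=6.6,fy=6.6,interpolation=2)
cv2.imwrite("pics/f1.png",np.hstack([a,b])); crop(w,180,120,380,370,2.2,"f2.png")
E
```

```text
19.05 [0.53758 0.18589 0.11687] [-2.75 -0.35 11.71] [ 0.066  0.63  -0.028] 0.1482839282515361
psi 54.99237295600721 mouth 0.06787064493585325 F tool [  2.02  -1.83 -11.72] [0.307 0.554 0.029] tilt [0.00376835 0.00088798]
```

View pics/f1.png

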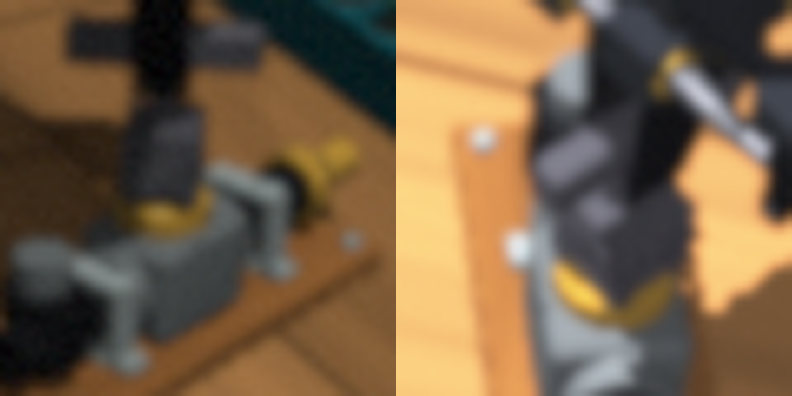

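View pics/f2.png

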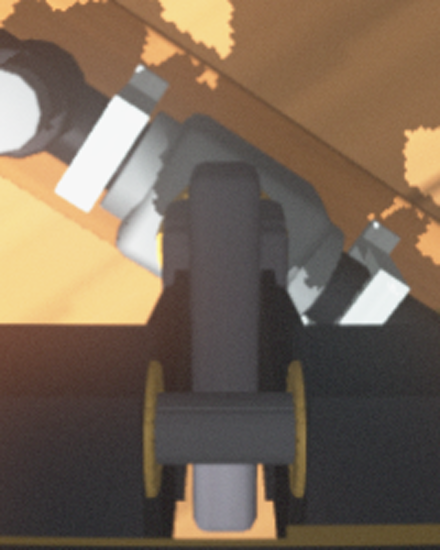

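Hard stop at mouth 0.068 m (24 mm down) with 15 N, and the block sits right over the collar in both views: home. Turning clockwise (tool +z).

Emit:
{"name": "servo_tool", "arguments": {"plan": [[-1, 0, 0, 0, 0, 0, 2], [-1, 0, 0, 0, 0, 0, 4], [-1, 0, 0, 0, 0, 0, 6], [-1, 0, 0, 0, 0, 0, 8], [-1, 0, 0, 0, 0, 0, 8]], "force": 60}}

```text
clock: 19.82
ee_pos: [0.5375, 0.1857, 0.1169]
tcp_rot: [0.367, 0.93, 0.001, 0.002]
contact_force: [-1.7, -3.6, 5.3]
width: 0.142
```

```bash
python3 st.py
```

```text
19.825 [0.53748 0.18572 0.11694] [-1.65 -3.59  5.26] [-0.811  0.456  0.087] 0.14198751663600745
psi 46.95970531521127 mouth 0.06794475039547575 F tool [-1.25 -3.73 -5.26] [ 0.904 -0.22  -0.09 ] tilt [0.00352686 0.00059973]
```

Emit:
{"name": "servo_tool", "arguments": {"plan": [[-1, 0, -0.2, 0, 0, 0, 2.5], [-1, 0, -0.2, 0, 0, 0, 5], [-1, 0, -0.2, 0, 0, 0, 7.5], [-1, 0, -0.2, 0, 0, 0, 10], [-1, 0, -0.2, 0, 0, 0, 10]]}}

```text
clock: 20.45
ee_pos: [0.5375, 0.1856, 0.1169]
tcp_rot: [0.446, 0.895, 0.001, 0.002]
contact_force: [-1.1, -2.7, 3.6]
width: 0.141
```

```bash
python3 st.py
```

```text
20.45 [0.53747 0.18564 0.11695] [-1.09 -2.75  3.55] [-0.41   0.211  0.062] 0.14072778706724046
psi 36.98379255559702 mouth 0.06794820078730417 F tool [-1.55 -2.51 -3.56] [ 0.415 -0.2   -0.064] tilt [0.00381295 0.00076361]
```

Emit:
{"name": "servo_tool", "arguments": {"plan": [[-1, 0, -0.2, 0, 0, 0, 2.5], [-1, 0, -0.2, 0, 0, 0, 5], [-1, 0, -0.2, 0, 0, 0, 7.5], [-1, 0, -0.2, 0, 0, 0, 9.5], [-1, 0, -0.2, 0, 0, 0, 9.5]]}}

```text
clock: 21.08
ee_pos: [0.5375, 0.1856, 0.117]
tcp_rot: [0.519, 0.855, 0.001, 0.002]
contact_force: [0.4, -0.8, 2.2]
width: 0.144
```

```bash
python3 st.py;  python3 - <<'E'
from h import *
w=cam("wrist"); crop(w,130,100,430,370,2,"f3.png")
E
```

```text
21.075 [0.53747 0.18561 0.11698] [ 0.39 -0.79  2.16] [-0.226  0.044  0.093] 0.14405743583452887
psi 27.5061835953799 mouth 0.06797590153958104 F tool [-0.89 -0.01 -2.16] [ 0.143 -0.18  -0.093] tilt [0.00418873 0.00096022]
```

View pics/f3.png

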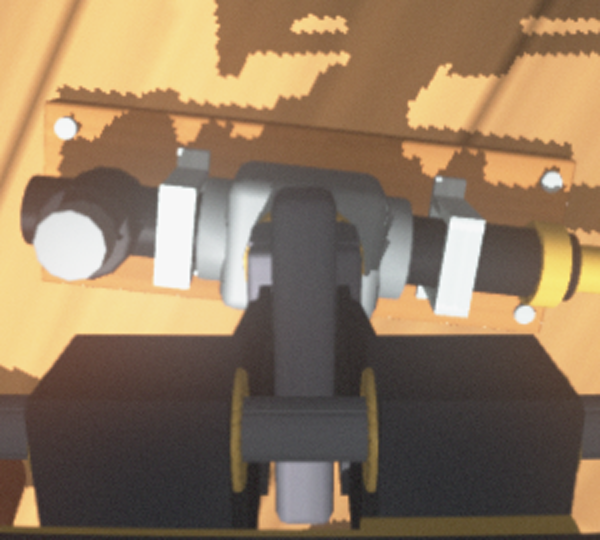

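Emit:
{"name": "servo_tool", "arguments": {"plan": [[-1, 0, 0, 0, 0, 0, 1.5], [-1, 0, 0, 0, 0, 0, 3], [-1, 0, 0, 0, 0, 0, 4.5], [-1, 0, 0, 0, 0, 0, 5], [-1, 0, 0, 0, 0, 0, 5]]}}

```text
clock: 21.75
ee_pos: [0.5375, 0.1856, 0.117]
tcp_rot: [0.555, 0.832, 0.002, 0.001]
contact_force: [0.0, -0.0, 2.1]
width: 0.144
```

```bash
python3 st.py
```

```text
21.75 [0.53751 0.18559 0.11698] [ 0.02 -0.04  2.07] [-0.21   0.038  0.136] 0.14373867035895524
psi 22.52635370983394 mouth 0.0679817077525489 F tool [-0.04  0.01 -2.07] [ 0.115 -0.179 -0.137] tilt [0.00425452 0.00097908]
```

Emit:
{"name": "servo_tool", "arguments": {"plan": [[-1, 0, 0, 0, 0, 0, 0.7], [-1, 0, 0, 0, 0, 0, 1.4], [-1, 0, 0, 0, 0, 0, 2], [-1, 0, 0, 0, 0, 0, 2.5], [-1, 0, 0, 0, 0, 0, 2.5]]}}

```text
clock: 22.38
ee_pos: [0.5375, 0.1856, 0.117]
tcp_rot: [0.573, 0.819, 0.002, 0.001]
contact_force: [-0.2, -1.6, 3.2]
width: 0.14
```

```bash
python3 st.py
```

```text
22.375 [0.5375  0.18562 0.11695] [-0.15 -1.6   3.21] [-0.236 -0.002  0.188] 0.14025430884795972
psi 20.018216496923856 mouth 0.06795117201784294 F tool [-1.46 -0.68 -3.21] [ 0.079 -0.221 -0.189] tilt [0.00423405 0.00102216]
```

Emit:
{"name": "servo_tool", "arguments": {"plan": [[-1, 0, 0, 0, 0, 0, 0.5], [-1, 0, 0, 0, 0, 0, 1], [-1, 0, 0, 0, 0, 0, 1.5], [-1, 0, 0, 0, 0, 0, 2], [-1, 0, 0, 0, 0, 0, 2]]}}

```text
clock: 23.0
ee_pos: [0.5375, 0.1856, 0.117]
tcp_rot: [0.588, 0.809, 0.002, 0.001]
contact_force: [0.2, -1.1, 2.4]
width: 0.144
```

```bash
python3 st.py
```

```text
23.0 [0.53752 0.18562 0.11698] [ 0.19 -1.12  2.44] [-0.227  0.024  0.207] 0.1442122930264572
psi 18.009059585428158 mouth 0.06797926775206577 F tool [-1.12 -0.16 -2.44] [ 0.093 -0.208 -0.208] tilt [0.00428968 0.0010123 ]
```

Emit:
{"name": "servo_tool", "arguments": {"plan": [[-1, 0, 0, 0, 0, 0, 0.5], [-1, 0, 0, 0, 0, 0, 1], [-1, 0, 0, 0, 0, 0, 1.5], [-1, 0, 0, 0, 0, 0, 2], [-1, 0, 0, 0, 0, 0, 2]]}}

```text
clock: 23.62
ee_pos: [0.5375, 0.1856, 0.117]
tcp_rot: [0.602, 0.799, 0.002, 0.001]
contact_force: [0.4, -0.7, 2.4]
width: 0.142
```

```bash
python3 st.py
```

```text
23.625 [0.53752 0.18563 0.11697] [ 0.41 -0.7   2.41] [-0.212  0.036  0.15 ] 0.141983928870545
psi 15.997049424670168 mouth 0.0679665336492745 F tool [-0.79  0.21 -2.41] [ 0.092 -0.193 -0.15 ] tilt [0.00428826 0.00104313]
```

Emit:
{"name": "servo_tool", "arguments": {"plan": [[-1, 0, 0, 0, 0, 0, 0.5], [-1, 0, 0, 0, 0, 0, 1], [-1, 0, 0, 0, 0, 0, 1.5], [-1, 0, 0, 0, 0, 0, 2], [-1, 0, 0, 0, 0, 0, 2]]}}

```text
clock: 24.25
ee_pos: [0.5375, 0.1856, 0.117]
tcp_rot: [0.616, 0.788, 0.002, 0.001]
contact_force: [0.5, -0.6, 1.9]
width: 0.142
```

```bash
python3 st.py;  python3 - <<'E'
from h import *
w=cam("wrist"); crop(w,130,100,430,370,2,"f4.png")
S=plane(w,[(130+66/2,100+127/2)],.014)
E
```

```text
24.25 [0.53749 0.18563 0.11695] [ 0.52 -0.61  1.87] [-0.192  0.     0.587] 0.14214640338136794
psi 14.005839803487786 mouth 0.06795038402370328 F tool [-0.71  0.37 -1.87] [ 0.047 -0.184 -0.588] tilt [0.00424145 0.00093611]
```

View pics/f4.png

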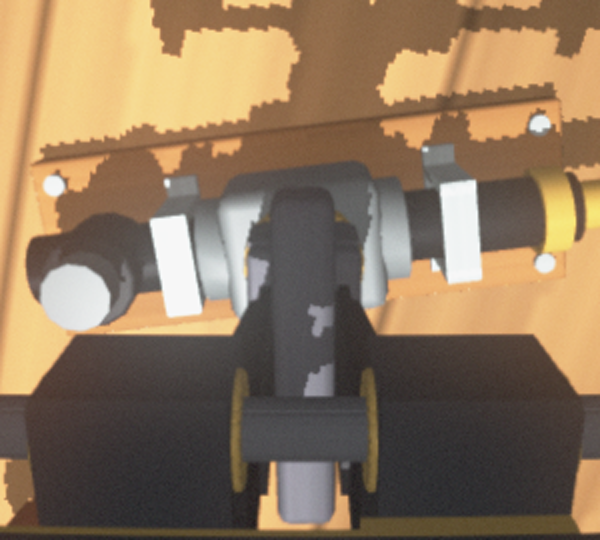

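Torque jumped from about 0.17 to 0.59 N m with no side force: the stop. Easing off 1° within the key's play, then opening.

Emit:
{"name": "servo_tool", "arguments": {"plan": [[-1, 0, 0, 0, 0, 0, -0.5], [-1, 0, 0, 0, 0, 0, -1], [-1, 0, 0, 0, 0, 0, -1], [-1, 0, 0, 0, 0, 0, -1], [-1, 0, 0, 0, 0, 0, -1]], "force": 20}}

```text
clock: 24.92
ee_pos: [0.5376, 0.1856, 0.117]
tcp_rot: [0.609, 0.793, 0.002, 0.001]
contact_force: [-0.1, -0.4, 1.3]
width: 0.149
```

```bash
python3 st.py
```

```text
24.925 [0.53756 0.18565 0.11698] [-0.15 -0.36  1.27] [-0.006 -0.113  0.116] 0.1489176617850515
psi 15.000816908765657 mouth 0.06798287903169664 F tool [-0.31 -0.23 -1.27] [-0.108 -0.035 -0.116] tilt [0.0043726  0.00106144]
```

Emit:
{"name": "servo_tool", "arguments": {"plan": [[-0.6, 0, 0, 0, 0, 0, 0], [-0.5, 0, 0, 0, 0, 0, 0], [-0.4, 0, 0, 0, 0, 0, 0], [-0.2, 0, 0, 0, 0, 0, 0], [-0.1, 0, 0, 0, 0, 0, 0]]}}

```text
clock: 25.55
ee_pos: [0.5375, 0.1857, 0.117]
tcp_rot: [0.609, 0.793, 0.002, 0.001]
contact_force: [0.4, -0.6, 0.2]
width: 0.43
```

```bash
python3 st.py
```

```text
25.55 [0.53752 0.18566 0.11696] [ 0.44 -0.56  0.16] [ 0.024 -0.048 -0.023] 0.42974435948842515
psi 15.002304821414574 mouth 0.06795637452445329 F tool [-0.65  0.28 -0.16] [-0.052  0.01   0.023] tilt [0.00429842 0.00104165]
```

Emit:
{"name": "servo_tool", "arguments": {"plan": [[0, 0, 0, -10, 0, 0, 0], [0.1, 0, 0, -30, 0, 0, 0], [0.1, 0, 0, -60, 0, 0, 0], [0.1, -30, 0, -90, 0, 0, 0], [0.1, -60, 0, -100, 0, 0, 0]]}}

```text
clock: 26.18
ee_pos: [0.5533, 0.1272, 0.2196]
tcp_rot: [0.608, 0.794, 0.003, 0.003]
contact_force: [-1.1, -0.3, -0.0]
width: 0.549
```

Emit:
{"name": "servo_tool", "arguments": {"plan": [[0.1, 0, 0, 0, 0, 0, 0], [0.1, 0, 0, 0, 0, 0, 0], [0.1, 0, 0, 0, 0, 0, 0], [0.1, 0, 0, 0, 0, 0, 0], [0.1, 0, 0, 0, 0, 0, 0]]}}

```text
clock: 26.8
ee_pos: [0.5531, 0.1275, 0.2193]
tcp_rot: [0.608, 0.794, 0.003, 0.002]
contact_force: [0.2, 0.0, 0.1]
width: 0.553
```

```bash
python3 st.py;  python3 - <<'E'
from h import *
w=cam("wrist"); crop(w,180,40,400,240,3,"g1.png")
s=cam("side"); c=cam("scene")
a=cv2.resize(s["color"][130:205,240:315,::-1],None,fx=5.2,fy=5.2,interpolation=2); b=cv2.resize(c["color"][215:290,310:385,::-1],None,fx=5.2,fy=5.2,interpolation=2)
cv2.imwrite("pics/g2.png",np.hstack([a,b]))
E
```

```text
26.8 [0.55311 0.12755 0.21935] [0.19 0.02 0.11] [ 0.     0.031 -0.008] 0.5532827495234831
psi 15.086878149882583 mouth 0.17034659627774246 F tool [-0.03  0.19 -0.11] [0.03  0.008 0.008] tilt [0.0071586  0.00134751]
```

View pics/g1.png

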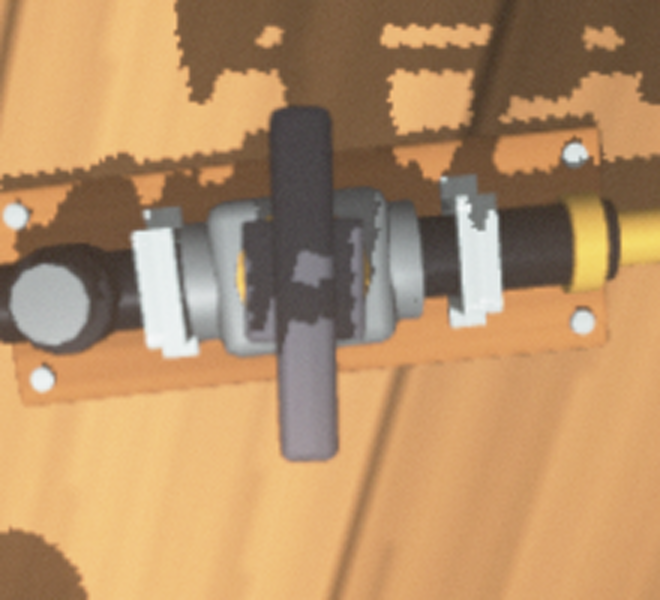

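View pics/g2.png

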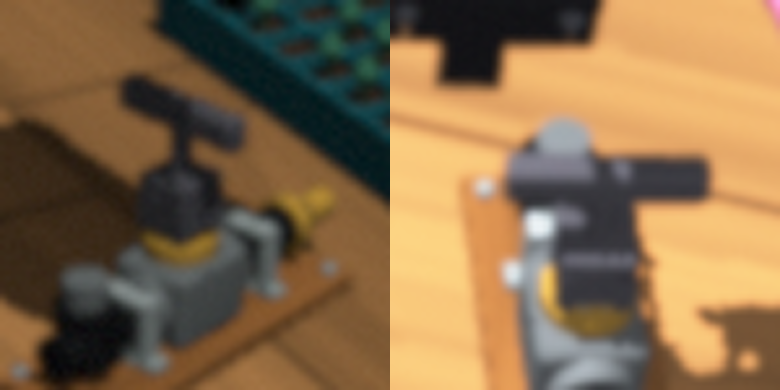

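Run:
```python
from h import *
w=cam("wrist"); k=lambda x,y:(180+x/3-.5,40+y/3-.5)
P=plane(w,[k(272,118),k(331,118),k(281,456),k(337,456)],.144); d=(P[0]+P[1]-P[2]-P[3])
print(np.degrees(np.arctan2(d[1],d[0])),np.linalg.norm(d)/2,P.mean(0))
S=plane(w,[k(15,216),k(574,153),k(42,379),k(583,321)],.014)
print([np.degrees(np.arctan2(*(S[b]-S[a])[1::-1])) for a,b in((0,1),(2,3),(2,0),(3,1))])
```

```text
106.39686931058206 0.07540226768526133 [0.53779092 0.18409154 0.144     ]
[np.float64(21.341089540525186), np.float64(21.19420578793824), np.float64(111.28279597668434), np.float64(111.57673244719471)]
```

Run:
```python
from h import *
print(arm.sign_off()); print(get_obs()["clock"])
```

```text
the job is handed in; nothing more can be done
None
the job is handed in; nothing more can be done
```

The valve is closed: I put the steel key on the grey valve's spindle, pressed it home and turned it clockwise to the stop. It stands upright there with the gripper clear, and the job was handed in at about 27 s.

- **Fitting:** The first try touched at 2 mm with about 18 N vertical force, because the wrist-camera position was about 2.5 mm off. I backed off, shifted the key by what the side and scene pictures and the felt side force showed, and it then went on freely.
- **Home:** I felt only light resistance from the ball, 12 to 20 mm down, and then the side force fell away. I did not read a sharp click. The key met a firm stop at 24 mm under about 15 N, and both pictures showed the socket block right over the collar.
- **Turn:** The key turned 41° clockwise at no more than about 0.2 N m, then the torque jumped to 0.59 N m with no side force, which I took as the stop.
- **Last check:** The picture after release shows the key's bar about 5° past square with the board. I expected about 3.6° of that from the key's play on the spindle. The other 1 to 2° is measurement error or give that I could not tell apart. I measured nothing that pointed to damage to the valve.

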